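# Find the unglued cushion block, pack the desk kit and close the carton

### The job

Something rattles in the open carton: one of the four cushion blocks on its floor has come unglued, though by eye they are all alike, so feel which one gives, take it out and leave it in the grey desk tray. Once it is out, lay every piece of the desk kit that is waiting to the left of the carton (charger, stapler, highlighter: whichever are there) inside the carton, below the rim. Then close the carton the proper way, both short end flaps folded down flat first, the two long flaps flat over them last, and leave the other things on the desk alone.

Things in the scene. Friction and masses are not known exactly. Their poses are not given: they have to be found in the camera images.
- carton: flat brown postal carton, open, fixed to the desk. Origin: centre of its underside, z up, x across its short side (near wall at -x faces the robot), y along its long side (+y to the robot's left). Outside 164 (x) x 342 (y), inside 156 x 334 mm; inside floor 5 mm, rim 64 (long sides) and 60 mm (ends) above the desk, walls 4 mm. Four flaps at the rim; four cushion blocks on the floor, at the spots.
- spot_a (a point): on the carton's inside floor, axes as the carton's: under the centre of the near right cushion block (within 2 mm, 0.04 rad), brown laminated board, 60 (x) x 28 (y) x 50 mm high. Of the four such blocks, alike to the eye, three are glued down and do not give; one, at any of the four spots, is loose (about 50 g).
- spot_b (a point): on the carton's inside floor, axes as the carton's: under the centre of the far right cushion block (within 2 mm, 0.04 rad), brown laminated board, 60 (x) x 28 (y) x 50 mm high. Of the four such blocks, alike to the eye, three are glued down and do not give; one, at any of the four spots, is loose (about 50 g).
- spot_c (a point): on the carton's inside floor, axes as the carton's: under the centre of the near left cushion block (within 2 mm, 0.04 rad), brown laminated board, 60 (x) x 28 (y) x 50 mm high. Of the four such blocks, alike to the eye, three are glued down and do not give; one, at any of the four spots, is loose (about 50 g).
- spot_d (a point): on the carton's inside floor, axes as the carton's: under the centre of the far left cushion block (within 2 mm, 0.04 rad), brown laminated board, 60 (x) x 28 (y) x 50 mm high. Of the four such blocks, alike to the eye, three are glued down and do not give; one, at any of the four spots, is loose (about 50 g).
- tray: grey plastic desk tray, 115 (x) x 105 (y) x 24 mm high, fixed to the desk, empty at the start; walls 4 mm, inside floor 9 mm above the desk. Origin: centre of its underside.
- charger: black laptop charger, a smooth box 108 (its x) x 50 (its y) x 28 mm, 0.2 kg; origin at the centre of its underside. Part of the desk kit; may be absent.
- desk_stapler: blue desk stapler, 128 (its x) x 32 (its y) x 48 mm, 0.16 kg, does not open; arm 26 mm wide between 32 and 48 mm height, base 32 mm wide and 8 mm high, over most of its length little between them; origin at the centre of its underside. Part of the desk kit; may be absent.
- highlighter: yellow highlighter pen, 15 (its x) x 126 (its y) x 13 mm, about 15 g; origin at the centre of its underside. Part of the desk kit; may be absent.
- end_flap_left (a joint): angle of the flap on the carton's left short end (+y): 0 flat over the box, 1.57 upright, more leaning outward (starts 1.7 to 2.0, stop at 3.0). Stiff board, 80 mm from crease to free edge, 158 mm along x, 3.5 mm thick; crease at y = +169 mm of the carton, 61.5 mm above the desk. It stays at any angle, no spring; 0.5 N at the free edge moves it.
- end_flap_right (a joint): angle of the flap on the carton's right short end (-y): 0 flat over the box, 1.57 upright, more leaning outward (starts 1.7 to 2.0, stop at 3.0). Stiff board, 80 mm from crease to free edge, 158 mm along x, 3.5 mm thick; crease at y = -169 mm of the carton, 61.5 mm above the desk. It stays at any angle, no spring; 0.5 N at the free edge moves it.
- long_flap_near (a joint): angle of the flap on the carton's near long side (-x): 0 flat over the box, 1.57 upright, more leaning outward (starts 1.7 to 2.0, stop at 3.0). Stiff board, 80 mm from crease to free edge, 339 mm along y, 3.5 mm thick; crease at x = -80 mm of the carton, 65.5 mm above the desk. It stays at any angle, no spring; 0.5 N at the free edge moves it.
- long_flap_far (a joint): angle of the flap on the carton's far long side (+x): 0 flat over the box, 1.57 upright, more leaning outward (starts 1.7 to 2.0, stop at 3.0). Stiff board, 80 mm from crease to free edge, 339 mm along y, 3.5 mm thick; crease at x = +80 mm of the carton, 65.5 mm above the desk. It stays at any angle, no spring; 0.5 N at the free edge moves it.
- end_flap_left_edge (a point): middle of the free edge of the left end flap
- end_flap_right_edge (a point): middle of the free edge of the right end flap
- long_flap_near_edge (a point): middle of the free edge of the near long flap
- long_flap_far_edge (a point): middle of the free edge of the far long flap
- notebook: green notebook 210 x 152 x 16 mm lying on the pile of papers behind the carton; bystander
- usb_stick: dark memory stick 54 x 18 x 8 mm behind the right end of the carton; bystander
- binder_clip_3: small black binder clip 30 x 38 x 24 mm behind the right end of the carton; bystander

How it is judged (in metres and radians):
On the way, in this order (a step that is already met when the one before it is completed fails the run):
1. the loose cushion block is out of the still empty carton and lies in the tray (contact force between carton and anything else below 0.05 N and contact force between tray and anything else above 0.15 N), for 0.2 s.
2. every present piece of the kit lies at rest inside the carton, all four flaps still open (linear speed of each of charger, desk_stapler, highlighter below 0.03 m/s and x of charger in the frame of carton between -0.078 and 0.078 m and y of charger in the frame of carton between -0.167 and 0.167 m and z of charger in the frame of carton between 0 and 0.045 m and x of desk_stapler in the frame of carton between -0.078 and 0.078 m and y of desk_stapler in the frame of carton between -0.167 and 0.167 m and z of desk_stapler in the frame of carton between 0 and 0.045 m and x of highlighter in the frame of carton between -0.078 and 0.078 m and y of highlighter in the frame of carton between -0.167 and 0.167 m and z of highlighter in the frame of carton between 0 and 0.045 m and value of joint each of end_flap_left, end_flap_right, long_flap_near, long_flap_far above 0.8 rad), for 0.2 s.
3. both end flaps are folded down flat while both long flaps are still open (value of joint each of end_flap_left, end_flap_right below 0.12 rad and value of joint each of long_flap_near, long_flap_far above 0.8 rad), for 0.2 s.
At the end, for the whole second after the job is handed in: the loose block rests in the tray (the tray carries a weight), every present piece of the kit is inside the carton's walls with its underside less than 45 mm above the desk, and all four flaps are within 0.12 rad of flat (x of charger in the frame of carton between -0.078 and 0.078 m and y of charger in the frame of carton between -0.167 and 0.167 m and z of charger in the frame of carton between 0 and 0.045 m and x of desk_stapler in the frame of carton between -0.078 and 0.078 m and y of desk_stapler in the frame of carton between -0.167 and 0.167 m and z of desk_stapler in the frame of carton between 0 and 0.045 m and x of highlighter in the frame of carton between -0.078 and 0.078 m and y of highlighter in the frame of carton between -0.167 and 0.167 m and z of highlighter in the frame of carton between 0 and 0.045 m and value of joint each of end_flap_left, end_flap_right, long_flap_near, long_flap_far below 0.12 rad and contact force between tray and anything else above 0.15 N); the robot touches nothing.
It fails at once if the notebook is moved by more than 30 mm (distance of notebook from where it was at the start of the episode above 0.03 m).
It fails at once if the usb stick is moved by more than 30 mm (distance of usb_stick from where it was at the start of the episode above 0.03 m).
It fails at once if the binder clip 3 is moved by more than 30 mm (distance of binder_clip_3 from where it was at the start of the episode above 0.03 m).
Of charger, desk_stapler, highlighter only 2 to 3 are there at a start; the rules pass over those that are not, and their reading is None.
At some moment in a run one of charger, desk_stapler, highlighter may be knocked a few centimetres aside while the robot is not near it.
It also fails if it takes over 210 s, if anything falls off the work surface, if the arm or the gripper's body presses on something with over 40 N, if the wrist force passes 120 N, or if a joint passes its speed limit or range.

### The arm

A 6-joint arm with a two-finger parallel gripper is mounted at the origin on the work surface; the furniture and walls round the work are solid. World frame = base frame: x ahead of the robot, y to its left, z up, the work surface at z = 0. Lengths are in m, angles in degrees, forces in N, time in s.
With the tool pointing down it reaches from about 0.3 to 0.875 m from the base axis. Payload 6.4 kg.
Tool frame: the origin (TCP) lies on the centre line of the jaws, within the pads' length; the fingertips stand ctrl.finger_overhang ahead of it and the grasp point (between the pads) lies 5 mm behind it (ctrl.finger_overhang is the distance from the TCP to the fingertips, in m); z points along the fingers, y is the line along which they close (so a half turn about z gives the same grasp; the last joint's range is limited). The gripper opens to 85 mm and grips with 20 to 120 N. Pads are 22 mm wide; open, the fingers measure 114 mm over their backs; the gripper's body (76 mm by 85 mm) begins 54 mm behind the grasp point. The pads swing forward as they close: fully open they stand 13 mm farther back than shut.
Start: joints at [-83.612, 10.359, 92.074, -0, 77.567, -11.82], TCP at [0.18, -0.546, 0.245] pointing down, gripper open.
Joint ranges: [-171.53, 171.53], [-51.25, 118.39], [17.06, 147.69], [-65.23, 245.23], [0, 150.52], [-178.68, 178.68]. Speed limits (degrees/s): [147.25, 147.25, 172.46, 180, 180, 180].

### API

Orientations are given as [roll, pitch, yaw] about the fixed x, y, z axes, in that order (R = Rz(yaw) Ry(pitch) Rx(roll)).
In Python, from rig import ctrl gives the robot as it stands.
- The arm moves only by the tool send_rows, never from a script. Its argument "plan" is a list that holds one entry, the list of rows, each a list of 7 numbers: the turn, a rotation vector about the tool's x, y, z in rad, then the shift along the tool's x, y, z in m, then the finger opening in m, from 0 to 0.0854. In form: [[[ax, ay, az, tx, ty, tz, fingers], ...]]. A call has exactly 10 rows; each row shifts and turns the commanded pose from where the row before left it, along the tool's axes as they then stand; what a row does not reach is not made up. A row lasts 1/10 s, in which the tool goes at most 50 mm and 8.59 degrees, less where a joint would pass 70% of its speed; a pose out of reach is approached as far as the arm can. A call with a gripper value outside its range is refused whole. The fingers move at their own pace and stop on an object; "grip_force" is the grip in N (left out, the last holds). Time passes only in rows, so rows that do not move let the fingers close, or fill a call up. It gives the time, the measured TCP pose, the force, the opening and the grip force at its end, in the units of the state.
- ctrl.sense(): the state, without advancing time (a new reading comes with each control period).
- ctrl.grab_frame(name): name is "scene" or "top" or "wrist"; returns a dict with "image" (480x640x3 uint8, blue, green, red), "vfov" (degrees; the focal length in pixels is half the picture's height over the tangent of half this angle, whatever the lens; pixels are square), "cx", "cy" (the principal point, pixels), "k1" (the pictures are not rectified: a ray, as slopes to the right and down, at radius r is drawn at 1 + k1 r^2 times it, then the intrinsics apply), "R" (3x3) and "t" (3): a world point X has camera coordinates R X + t. Camera axes: x right, y down, z forward; pixel columns grow to the right and rows downward; lengths in m; the calibration is good to about 2 mm. A picture is of the moment at which its call begins. There is no depth.
- ctrl.finish_job(): hands the job in; it is judged then, once.
The state is a dict: "time_s": time; "joints": joint angles; "qvel": joint speeds; "joint_torque": joint torques, N m; "position": TCP position; "eef_rot": TCP orientation; "contact_force": force on the tool from outside, world axes, zero at the start; "moment": the same for the moment, N m; "width": finger opening in m; "finger_force": force on a finger pad.
Only numpy, scipy, OpenCV 4.12 (cv2) and the standard library are available. Lean on these libraries where they do the work, as an engineer would, in place of code of your own. Each camera call takes 0.05 s, during which the arm holds its last target. There are 200 camera calls.

## Working session

There is one attempt and no reset: what is moved stays moved. The work goes in short steps, Python scripts to look and compute and a tool call to move; the robot and the scene stay as the last step left them, time stands still between calls to the robot, and variables do not carry over. Pictures are saved under pics/ and viewed, at most 14 in all, crops included, and the job is handed in when it is done.

Besides the shell and the picture viewer there is one more tool, called after ">>>" as name(argument=value, ...) on one line, values as JSON. send_rows: Moves the arm, as the interface text tells. Its arguments: {"type":"object","properties":{"plan":{"type":"array","items":{"type":"array","items":{"type":"array","items":{"type":"number"}}}},"grip_force":{"type":"number"}},"required":["plan"]}

```bash
ls; mkdir -p pics; python3 - <<'E'
from rig import ctrl
import cv2,numpy as np
s=ctrl.sense();print(s,ctrl.finger_overhang)
for n in("scene","top"):
    f=ctrl.grab_frame(n);cv2.imwrite(f"pics/{n}0.png",f["image"]);np.save(f"pics/{n}0.npy",f,allow_pickle=True)
    print(n,{k:v for k,v in f.items() if k!="image"})
E
```

```text
pics
{'time_s': 0.0, 'joints': array([-8.36132082e+01,  1.04001598e+01,  9.21339731e+01, -2.29469617e-03,
        7.75664672e+01, -1.18201264e+01]), 'qvel': array([ 0.03780877, -0.01201648, -0.04233586,  0.01626483,  0.08670933,
       -0.04603876]), 'joint_torque': array([-2.88414658e-04, -4.44879699e+01, -3.51336086e+01, -2.70199325e-04,
        9.08541289e-03,  5.32131548e-05]), 'position': array([ 0.17960185, -0.54565961,  0.2443816 ]), 'eef_rot': array([-1.79901074e+02, -1.84143980e-02,  1.82073983e+01]), 'contact_force': array([ 0.11383347, -0.0512828 ,  0.10844508]), 'moment': array([ 0.04066014,  0.0038884 , -0.00845664]), 'finger_force': 0.0, 'width': 0.08559739218104406} 0.014
scene {'vfov': 47.538124436479215, 'cx': 324.15237568840865, 'cy': 234.90770016165098, 'k1': -0.1029245487069148, 'R': array([[ 0.89166482, -0.45251781,  0.01270759],
       [-0.33446688, -0.67744843, -0.65513016],
       [ 0.3050668 ,  0.57990625, -0.75540915]]), 't': array([-0.54111878,  0.14639153,  1.08595561])}
top {'vfov': 54.94559568933561, 'cx': 319.2469531253222, 'cy': 237.350178382051, 'k1': 0.035820007985127876, 'R': array([[-0.01832154, -0.99955981, -0.02333486],
       [-0.99822197,  0.01961106, -0.05628767],
       [ 0.05672051,  0.02226209, -0.99814186]]), 't': array([-0.09468442,  0.56226506,  0.98780267])}
```

View pics/top0.png

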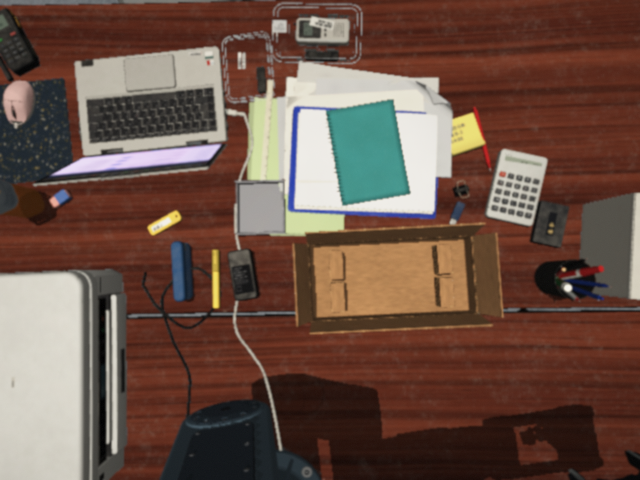

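View pics/scene0.png

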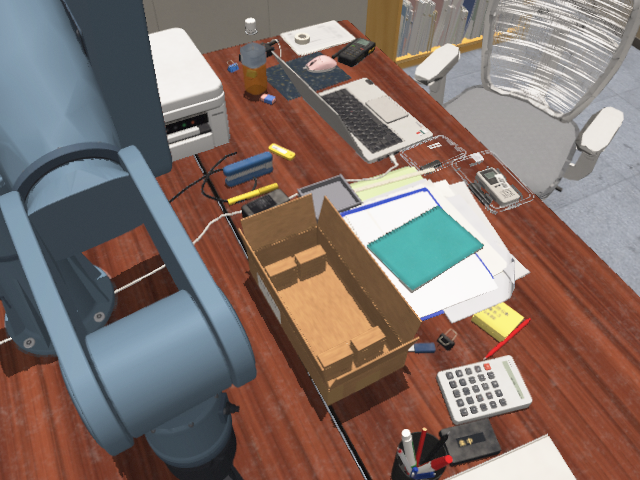

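The top picture shows the carton around px (395,278) and the tray at (261,207). To the left are the charger (243,275), the highlighter (215,279) and the stapler (181,270), and the two bystanders are at (461,189) and (457,212). I'll enlarge it to measure.

```bash
cat > h.py <<'E'
import numpy as np,cv2
from scipy.optimize import least_squares
def load(n): return np.load(f"pics/{n}.npy",allow_pickle=True).item()
def grab(ctrl,n,save):
    f=ctrl.grab_frame(n);cv2.imwrite(f"pics/{save}.png",f["image"]);np.save(f"pics/{save}.npy",f,allow_pickle=True);return f
def K(f):
    F=240/np.tan(np.radians(f["vfov"])/2);return np.array([[F,0,f["cx"]],[0,F,f["cy"]],[0,0,1]])
def D(f): return np.array([f["k1"],0,0,0,0.])
def proj(f,X):
    return cv2.projectPoints(np.array(X,float).reshape(-1,3),cv2.Rodrigues(f["R"])[0],f["t"],K(f),D(f))[0][:,0]
def unproj(f,px,z):
    u=cv2.undistortPoints(np.array(px,float).reshape(-1,1,2),K(f),D(f))[:,0]
    d=np.c_[u,np.ones(len(u))]@f["R"];c=-f["R"].T@f["t"]
    return c+d*((np.array(z)-c[2])/d[:,2])[:,None]
E
python3 - <<'E'
from h import *
a=load("top0")["image"]
c=cv2.resize(a[170:340,150:350],None,fx=3.5,fy=3.5,interpolation=cv2.INTER_CUBIC);cv2.imwrite("pics/c1.png",c)
c=cv2.resize(a[215:340,285:510],None,fx=3.5,fy=3.5,interpolation=cv2.INTER_CUBIC);cv2.imwrite("pics/c2.png",c)
E
```

```text
(no output)
```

View pics/c1.png

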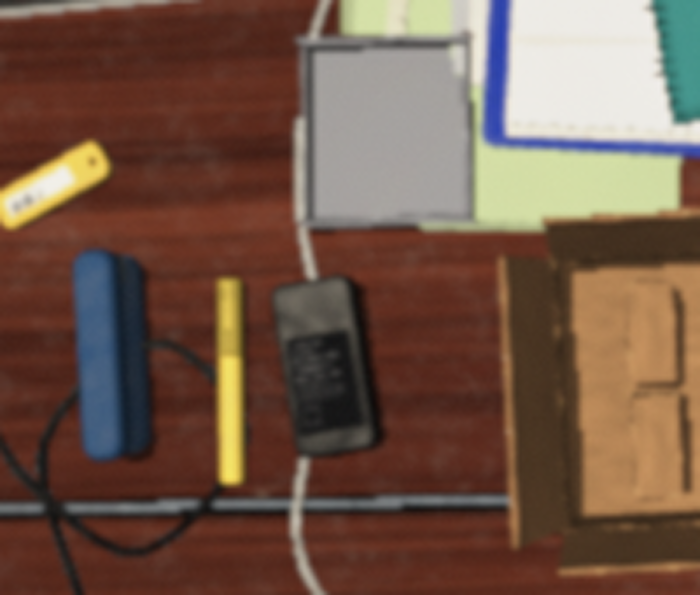

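View pics/c2.png

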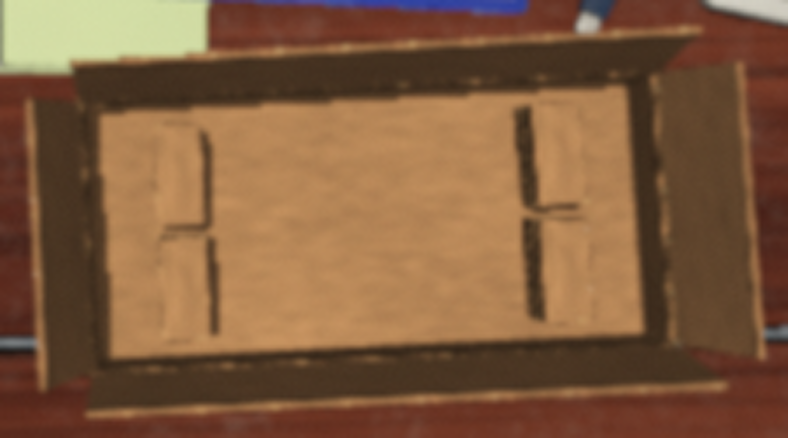

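The crops show the tray rim corners, the tops of the three kit pieces, the carton floor corners, the flap edges and the four block tops. Next I convert those pixels to positions.

```bash
cat > m.py <<'E'
from h import *
f=load("top0")
def P(l,o,z): 
    p=(np.array(l,float)+.5)/3.5-.5+np.array(o); return unproj(f,p,z)
c1=(150,170);c2=(285,215)
np.set_printoptions(precision=4,suppress=True)
def rect(name,l,o,z,):
    X=P(l,o,z)
    m=X.mean(0);A=X[1]-X[0]+X[2]-X[3];B=X[2]-X[1]+X[3]-X[0]
    print(name,m,"w",np.linalg.norm(A)/2,"ang",np.degrees(np.arctan2(A[1],A[0])),"h",np.linalg.norm(B)/2,"ang",np.degrees(np.arctan2(B[1],B[0])));return m
rect("tray",[(300,40),(468,36),(473,220),(306,228)],c1,.024)
rect("charger",[(275,290),(350,278),(376,440),(300,455)],c1,.028)
rect("hl",[(218,278),(242,278),(243,485),(220,485)],c1,.013)
rect("stapler",[(75,254),(115,252),(122,457),(83,458)],c1,.048)
rect("floor",[(101,113),(630,87),(645,335),(109,358)],c2,.005)
rect("rimcrease",[(87,105),(652,75),(668,341),(97,367)],c2,.063)
for n,l in dict(d=[(160,123),(203,122),(207,226),(165,228)],c=[(165,237),(210,235),(215,332),(167,340)],b=[(533,103),(580,101),(582,206),(536,208)],a=[(540,218),(588,216),(592,320),(545,322)]).items(): rect(n,l,c2,.055)
print(-f["R"].T@f["t"])
E
python3 m.py
```

```text
tray [0.6282 0.0212 0.024 ] w 0.10383150837009968 ang -89.12567079249722 h 0.11567961247143602 ang -178.97993087811884
charger [0.4842 0.0599 0.028 ] w 0.046880668376653375 ang -80.9781429819256 h 0.1009798289734314 ang -171.56014927843762
hl [0.4754 0.1215 0.013 ] w 0.014608955667740797 ang -91.08808443881702 h 0.12793903513808694 ang -179.82330528660825
stapler [0.4935 0.192  0.048 ] w 0.023702613371167736 ang -88.94412680627455 h 0.12245127868008002 ang -177.86134667965743
floor [ 0.469  -0.2577  0.005 ] w 0.32893469129404884 ang -88.31408969649925 h 0.15227468236452862 ang -178.9403088307707
rimcrease [ 0.4717 -0.2529  0.063 ] w 0.33067995837579023 ang -88.12607149294391 h 0.15371273456851467 ang -178.80129651547674
d [ 0.5008 -0.1423  0.055 ] w 0.02520089357979458 ang -89.02213717748756 h 0.06189299647731572 ang -178.7149397779034
c [ 0.4353 -0.1442  0.055 ] w 0.027596879071482557 ang -84.84959338336715 h 0.05866548222782165 ang -179.19031093322752
b [ 0.5089 -0.3625  0.055 ] w 0.027118297930608496 ang -88.52781261593444 h 0.061745735220758116 ang 179.38608893585143
a [ 0.4418 -0.3651  0.055 ] w 0.027571941781336966 ang -88.41759239205722 h 0.06059935052028194 ang -179.59526896152485
[ 0.5035 -0.1277  1.0154]
```

>>> send_rows(plan=[[[0, 0, 0.143, 0, 0, 0, 0.05], [0, 0, 0.143, 0, 0, 0, 0.05], [0, 0, 0, 0.0383, -0.0247, 0, 0.05], [0, 0, 0, 0.0383, -0.0247, 0, 0.05], [0, 0, 0, 0.0383, -0.0247, 0, 0.05], [0, 0, 0, 0.0383, -0.0247, 0, 0.05], [0, 0, 0, 0.0383, -0.0247, 0, 0.05], [0, 0, 0, 0.0383, -0.0247, 0, 0.05], [0, 0, 0, 0.0383, -0.0247, 0, 0.05], [0, 0, 0, 0, 0, 0, 0.05]]], grip_force=20)

```text
time_s: 1.1
position: [0.4457, -0.361, 0.2449]
eef_rot: [-179.9, -0.1, 2.2]
contact_force: [0.0, 0.0, 0.4]
width: 0.0501
finger_force: 0.0
```

```bash
python3 - <<'E'
from h import *
from rig import ctrl
f=grab(ctrl,"wrist","w1")
s=ctrl.sense();print(s["position"],s["eef_rot"])
for k,v in dict(a=(.4418,-.3651),b=(.5089,-.3625)).items():
    th=np.radians(1.8);R=np.array([[np.cos(th),-np.sin(th)],[np.sin(th),np.cos(th)]])
    c=[(*(np.array(v)+R@np.array([sx*.03,sy*.014])),.055) for sx,sy in((-1,-1),(1,-1),(1,1),(-1,1))]
    p=proj(f,c);print(k,p.round());cv2.polylines(f["image"],[p.round().astype(int)],True,(0,255,0),1)
cv2.imwrite("pics/w1o.png",f["image"])
E
```

```text
[ 0.44383986 -0.36274942  0.24478664] [-1.79949796e+02  2.31190997e-02  2.09223732e+00]
a [[347. 252.]
 [348. 183.]
 [314. 183.]
 [314. 252.]]
b [[348. 174.]
 [350.  95.]
 [313.  95.]
 [313. 174.]]
```

View pics/w1o.png

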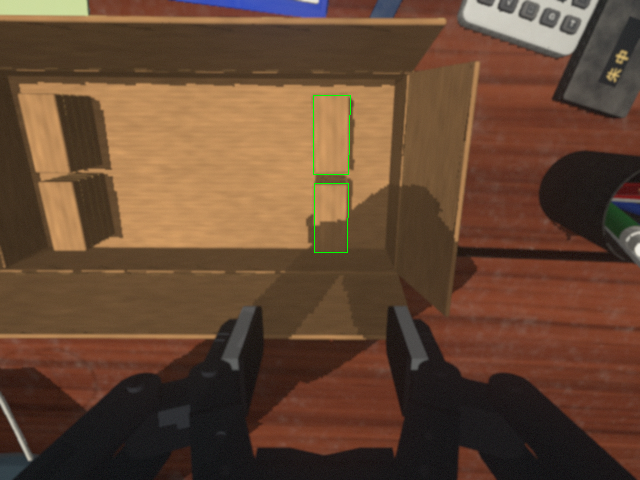

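The projected block tops land on the picture: b matches within about 2 px, and a at (331,217) lies in shadow. I'll descend on the near right block.

>>> send_rows(plan=[[[0, 0, 0, 0.006, 0.002, 0.03, 0.05], [0, 0, 0, 0, 0, 0.035, 0.05], [0, 0, 0, 0, 0, 0.035, 0.05], [0, 0, 0, 0, 0, 0.035, 0.05], [0, 0, 0, 0, 0, 0.035, 0.05], [0, 0, 0, 0, 0, 0.025, 0.05], [0, 0, 0, 0, 0, 0.02, 0.05], [0, 0, 0, 0, 0, 0, 0.05], [0, 0, 0, 0, 0, 0, 0.05], [0, 0, 0, 0, 0, 0, 0.05]]])

```text
time_s: 2.15
position: [0.4478, -0.3677, 0.0308]
eef_rot: [180.0, -0.0, 1.8]
contact_force: [-0.1, 0.1, 0.2]
width: 0.05
finger_force: 0.0
```

>>> send_rows(plan=[[[0, 0, 0, 0, 0, 0, 0.0], [0, 0, 0, 0, 0, 0, 0.0], [0, 0, 0, 0, 0, 0, 0.0], [0, 0, 0, 0, 0, 0, 0.0], [0, 0, 0, 0, 0, 0, 0.0], [0, 0, 0, 0, 0, 0, 0.0], [0, 0, 0, 0, 0, 0, 0.0], [0, 0, 0, 0, 0, -0.002, 0.0], [0, 0, 0, 0, 0, -0.002, 0.0], [0, 0, 0, 0, 0, 0, 0.0]]])

```text
time_s: 3.15
position: [0.4482, -0.3664, 0.0343]
eef_rot: [-180.0, 0.0, 1.8]
contact_force: [-0.9, -0.5, -1.2]
width: 0.0277
finger_force: 23.2
```

>>> send_rows(plan=[[[0, 0, 0, 0, 0, -0.005, 0.0], [0, 0, 0, 0, 0, -0.005, 0.0], [0, 0, 0, 0, 0, -0.005, 0.0], [0, 0, 0, 0, 0, 0, 0.0], [0, 0, 0, 0, 0, 0, 0.0], [0, 0, 0, 0, 0, 0, 0.0], [0, 0, 0, 0, 0, 0, 0.0], [0, 0, 0, 0, 0, 0, 0.0], [0, 0, 0, 0, 0, 0, 0.0], [0, 0, 0, 0, 0, 0, 0.0]]])

```text
time_s: 4.15
position: [0.4482, -0.3667, 0.0492]
eef_rot: [-180.0, 0.0, 1.8]
contact_force: [0.1, 0.3, -1.0]
width: 0.0278
finger_force: 23.2
```

```bash
python3 - <<'E'
from h import *
from rig import ctrl
f=grab(ctrl,"scene","s1")
s=ctrl.sense();print(s["position"],s["contact_force"],s["width"],s["finger_force"])
cv2.imwrite("pics/s1c.png",cv2.resize(f["image"][190:420,220:440],None,fx=2.5,fy=2.5))
E
```

```text
[ 0.4481968  -0.36665431  0.04922041] [ 0.03372646  0.30927001 -0.13255391] 0.027606469122123063 23.187230229377747
```

View pics/s1c.png

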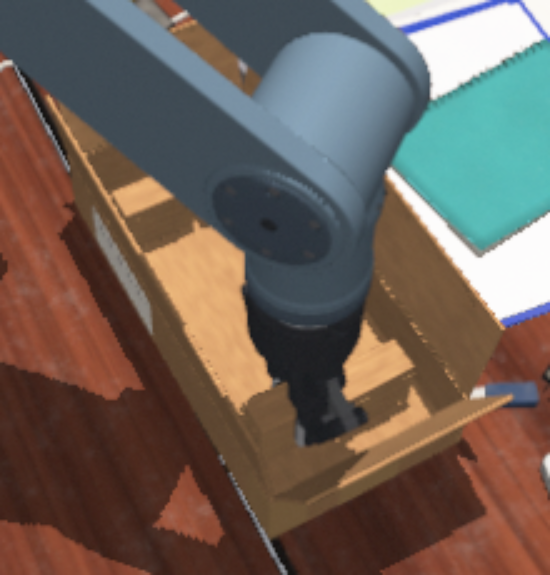

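The gripper came up 18 mm with the block and met only about 0.5–1 N of resistance, so a looks like the loose one. I'll lift clear; the finger opening will confirm it.

>>> send_rows(plan=[[[0, 0, 0, 0, 0, -0.02, 0.0], [0, 0, 0, 0, 0, -0.035, 0.0], [0, 0, 0, 0, 0, -0.035, 0.0], [0, 0, 0, 0, 0, -0.035, 0.0], [0, 0, 0, 0, 0, -0.035, 0.0], [0, 0, 0, 0, 0, -0.035, 0.0], [0, 0, 0, 0, 0, 0, 0.0], [0, 0, 0, 0, 0, 0, 0.0], [0, 0, 0, 0, 0, 0, 0.0], [0, 0, 0, 0, 0, 0, 0.0]]])

```text
time_s: 5.2
position: [0.4476, -0.3659, 0.2424]
eef_rot: [-179.8, 0.1, 1.8]
contact_force: [-0.2, -0.0, -0.8]
width: 0.0278
finger_force: 23.1
```

>>> send_rows(plan=[[[0, 0, 0, 0.0214, -0.0424, 0, 0], [0, 0, 0, 0.0214, -0.0424, 0, 0], [0, 0, 0, 0.0214, -0.0424, 0, 0], [0, 0, 0, 0.0214, -0.0424, 0, 0], [0, 0, 0, 0.0214, -0.0424, 0, 0], [0, 0, 0, 0.0214, -0.0424, 0, 0], [0, 0, 0, 0.0214, -0.0424, 0, 0], [0, 0, 0, 0.0214, -0.0424, 0, 0], [0, 0, 0, 0.0214, -0.0424, 0, 0], [0, 0, 0, 0, 0, 0, 0]]])

```text
time_s: 6.2
position: [0.6293, 0.0266, 0.2426]
eef_rot: [-179.9, 0.1, 2.2]
contact_force: [-0.1, -0.2, -1.2]
width: 0.0281
finger_force: 23.1
```

>>> send_rows(plan=[[[0, 0, 0, 0, 0, 0, 0], [0, 0, 0, 0, 0, 0.04, 0], [0, 0, 0, 0, 0, 0.04, 0], [0, 0, 0, 0, 0, 0.04, 0], [0, 0, 0, 0, 0, 0.035, 0], [0, 0, 0, 0, 0, 0.02, 0], [0, 0, 0, 0, 0, 0, 0], [0, 0, 0, 0, 0, 0, 0], [0, 0, 0, 0, 0, 0, 0], [0, 0, 0, 0, 0, 0, 0]]])

```text
time_s: 7.2
position: [0.6299, 0.0203, 0.0713]
eef_rot: [180.0, -0.2, 1.8]
contact_force: [0.3, -0.1, -1.1]
width: 0.0277
finger_force: 23.1
```

>>> send_rows(plan=[[[0, 0, 0, 0, 0, 0.02, 0], [0, 0, 0, 0, 0, 0.012, 0], [0, 0, 0, 0, 0, 0.002, 0], [0, 0, 0, 0, 0, 0, 0], [0, 0, 0, 0, 0, 0, 0], [0, 0, 0, 0, 0, 0, 0.05], [0, 0, 0, 0, 0, 0, 0.05], [0, 0, 0, 0, 0, 0, 0.05], [0, 0, 0, 0, 0, 0, 0.05], [0, 0, 0, 0, 0, 0, 0.05]]])

```text
time_s: 8.2
position: [0.6286, 0.0209, 0.0353]
eef_rot: [-180.0, -0.0, 1.8]
contact_force: [1.3, 1.3, -0.1]
width: 0.0497
finger_force: 0.0
```

>>> send_rows(plan=[[[0, 0, 0, 0, 0, -0.04, 0.05], [0, 0, 0, 0, 0, -0.045, 0.05], [0, 0, 0, 0, 0, -0.045, 0.05], [0, 0, 0, 0, 0, -0.045, 0.07], [0, 0, 0, -0.035, 0, -0.03, 0.07], [0, 0, 0, -0.035, -0.02, 0, 0.07], [0, 0, 0, -0.035, -0.02, 0, 0.07], [0, 0, 0, -0.045, 0, 0, 0.07], [0, 0, 0, 0, 0, 0, 0.07], [0, 0, 0, 0, 0, 0, 0.07]]])

```text
time_s: 9.2
position: [0.477, 0.0562, 0.2407]
eef_rot: [180.0, -0.1, 1.8]
contact_force: [0.3, -0.8, 0.5]
width: 0.0701
finger_force: 0.0
```

```bash
python3 - <<'E'
from h import *
from rig import ctrl
f=grab(ctrl,"scene","s2");g=grab(ctrl,"wrist","w2");t=grab(ctrl,"top","t2")
s=ctrl.sense();print(s["position"],s["eef_rot"],s["contact_force"],s["width"],s["finger_force"])
cv2.imwrite("pics/m2.png",np.hstack([cv2.resize(g["image"],(533,400)),cv2.resize(t["image"][170:340,140:253],(266,400))]))
E
```

```text
[0.47877683 0.05571448 0.24090063] [ 1.79987508e+02 -8.88920704e-02  1.79944844e+00] [ 0.71168126 -0.12112386 -0.16149875] 0.07027787617824759 0.0
```

View pics/m2.png

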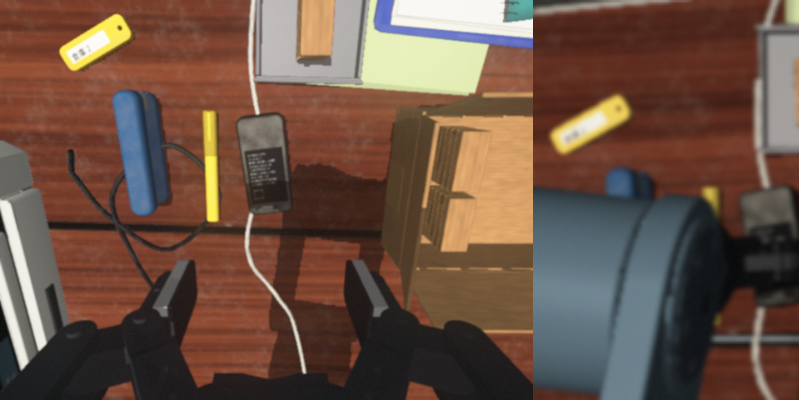

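The picture shows the block lying in the tray, at (315,30) in the composite, and all three kit pieces still in place. I'll measure them from this wrist view.

```bash
cat > w.py <<'E'
from h import *
np.set_printoptions(precision=4,suppress=True)
def rect(f,name,l,z,sc):
    X=unproj(f,np.array(l,float)*sc,z);m=X.mean(0);A=X[1]-X[0]+X[2]-X[3];B=X[0]-X[3]+X[1]-X[2]
    print(name,m[:2],"w",np.linalg.norm(A)/2,"l",np.linalg.norm(B)/2,"yaw of x axis",np.degrees(np.arctan2(B[1],B[0])))
E
python3 - <<'E'
from w import *
f=load("w2");s=640/533
rect(f,"charger",[(237,118),(283,114),(290,207),(250,213)],.028,s)
rect(f,"hl",[(203,111),(217,111),(218,221),(206,221)],.013,s)
rect(f,"stapler",[(113,93),(143,91),(153,213),(131,216)],.048,s)
rect(f,"block",[(301,0),(336,0),(332,63),(296,60)],.059,s)
E
```

```text
charger [0.4861 0.0625] w 0.045867650503577134 l 0.1018606722600255 yaw of x axis 7.4636472338914315
hl [0.4765 0.1227] w 0.014396524397608324 l 0.12476834682946362 yaw of x axis -0.5500578227311318
stapler [0.4947 0.1909] w 0.025887729292619597 l 0.1219549410897829 yaw of x axis 0.586974951958461
block [0.6097 0.0219] w 0.030219833113365516 l 0.04660873428104398 yaw of x axis -0.1860903837468519
```

>>> send_rows(plan=[[[0, 0, -0.108, 0, 0, 0, 0.075], [0, 0, 0, 0.007, -0.0046, 0.03, 0.075], [0, 0, 0, 0, 0, 0.04, 0.075], [0, 0, 0, 0, 0, 0.04, 0.075], [0, 0, 0, 0, 0, 0.04, 0.075], [0, 0, 0, 0, 0, 0.04, 0.075], [0, 0, 0, 0, 0, 0.025, 0.075], [0, 0, 0, 0, 0, 0.01, 0.075], [0, 0, 0, 0, 0, 0, 0.075], [0, 0, 0, 0, 0, 0, 0.075]]], grip_force=40)

```text
time_s: 10.35
position: [0.4851, 0.0614, 0.0162]
eef_rot: [180.0, -0.1, 8.0]
contact_force: [0.1, 0.4, -0.0]
width: 0.0752
finger_force: 0.0
```

>>> send_rows(plan=[[[0, 0, 0, 0, 0, 0, 0.0], [0, 0, 0, 0, 0, 0, 0.0], [0, 0, 0, 0, 0, 0, 0.0], [0, 0, 0, 0, 0, 0, 0.0], [0, 0, 0, 0, 0, 0, 0.0], [0, 0, 0, 0, 0, 0, 0.0], [0, 0, 0, 0, 0, 0, 0.0], [0, 0, 0, 0, 0, -0.005, 0.0], [0, 0, 0, 0, 0, -0.01, 0.0], [0, 0, 0, 0, 0, 0, 0.0]]])

```text
time_s: 11.35
position: [0.4847, 0.0615, 0.0318]
eef_rot: [180.0, -0.1, 8.0]
contact_force: [0.5, -0.3, -1.5]
width: 0.0492
finger_force: 41.9
```

>>> send_rows(plan=[[[0, 0, 0.054, 0, 0, -0.037, 0], [0, 0, 0.054, 0, 0, -0.037, 0], [0, 0, 0, 0, 0, -0.037, 0], [0, 0, 0, 0, 0, -0.037, 0], [0, 0, 0, 0, 0, -0.037, 0], [0, 0, 0, -0.004, 0.045, 0, 0], [0, 0, 0, -0.004, 0.045, 0, 0], [0, 0, 0, -0.004, 0.045, 0, 0], [0, 0, 0, -0.004, 0.045, 0, 0], [0, 0, 0, -0.004, 0.045, 0, 0]]])

```text
time_s: 12.35
position: [0.4703, -0.1655, 0.2154]
eef_rot: [180.0, -0.0, 1.8]
contact_force: [0.5, 0.2, -2.0]
width: 0.0491
finger_force: 43.0
```

>>> send_rows(plan=[[[0, 0, 0, -0.004, 0.0445, 0, 0], [0, 0, 0, 0, 0, 0, 0], [0, 0, 0, 0, 0, 0.03, 0], [0, 0, 0, 0, 0, 0.03, 0], [0, 0, 0, 0, 0, 0.03, 0], [0, 0, 0, 0, 0, 0.02, 0], [0, 0, 0, 0, 0, 0.0, 0], [0, 0, 0, 0, 0, 0, 0], [0, 0, 0, 0, 0, 0, 0], [0, 0, 0, 0, 0, 0, 0]]])

```text
time_s: 13.35
position: [0.4693, -0.2091, 0.1069]
eef_rot: [179.9, -0.1, 1.8]
contact_force: [0.4, -1.5, -2.0]
width: 0.0494
finger_force: 43.0
```

>>> send_rows(plan=[[[0, 0, 0, 0, 0, 0.03, 0], [0, 0, 0, 0, 0, 0.03, 0], [0, 0, 0, 0, 0, 0.02, 0], [0, 0, 0, 0, 0, 0.0045, 0], [0, 0, 0, 0, 0, 0, 0], [0, 0, 0, 0, 0, 0, 0], [0, 0, 0, 0, 0, 0, 0.06], [0, 0, 0, 0, 0, 0, 0.06], [0, 0, 0, 0, 0, 0, 0.06], [0, 0, 0, 0, 0, 0, 0.06]]])

```text
time_s: 14.35
position: [0.4684, -0.2086, 0.021]
eef_rot: [180.0, -0.0, 1.8]
contact_force: [-0.3, -0.3, 0.4]
width: 0.06
finger_force: 0.0
```

>>> send_rows(plan=[[[0, 0, 0, 0, 0, -0.03, 0.06], [0, 0, 0, 0, 0, -0.04, 0.06], [0, 0, 0, 0, 0, -0.045, 0.05], [0, 0, 0, 0, 0, -0.045, 0.05], [0, 0, 0, 0, 0, -0.045, 0.05], [0, 0, 0, 0, -0.045, 0, 0.05], [0, 0, 0, 0, -0.045, 0, 0.05], [0, 0, 0, 0, -0.045, 0, 0.05], [0, 0, 0, 0, -0.045, 0, 0.05], [0, 0, 0, 0, -0.045, 0, 0.05]]])

```text
time_s: 15.35
position: [0.4607, 0.018, 0.226]
eef_rot: [180.0, -0.0, 1.8]
contact_force: [1.3, -0.6, -0.1]
width: 0.0498
finger_force: 0.0
```

>>> send_rows(plan=[[[0, 0, 0, 0, -0.045, 0, 0.05], [0, 0, 0, 0, -0.045, 0, 0.05], [0, 0, 0, 0, -0.035, 0, 0.05], [0, 0, 0, 0, 0, 0, 0.05], [0, 0, 0, 0, 0, 0, 0.05], [0, 0, 0, 0, 0, 0, 0.05], [0, 0, 0, 0, 0, 0, 0.05], [0, 0, 0, 0, 0, 0, 0.05], [0, 0, 0, 0, 0, 0, 0.05], [0, 0, 0, 0, 0, 0, 0.05]]])

```text
time_s: 16.35
position: [0.4573, 0.1408, 0.2258]
eef_rot: [180.0, -0.0, 1.8]
contact_force: [0.2, -0.0, -0.2]
width: 0.05
finger_force: 0.0
```

```bash
python3 - <<'E'
from h import *
from rig import ctrl
g=grab(ctrl,"wrist","w3");t=grab(ctrl,"top","t3")
s=ctrl.sense();print(s["position"],s["eef_rot"])
cv2.imwrite("pics/m3.png",np.hstack([cv2.resize(g["image"],(533,400)),cv2.resize(t["image"][200:340,280:374],(266,400))]))
E
```

```text
[0.45720087 0.14103881 0.2258132 ] [ 1.79999674e+02 -7.15287681e-04  1.79513364e+00]
```

View pics/m3.png

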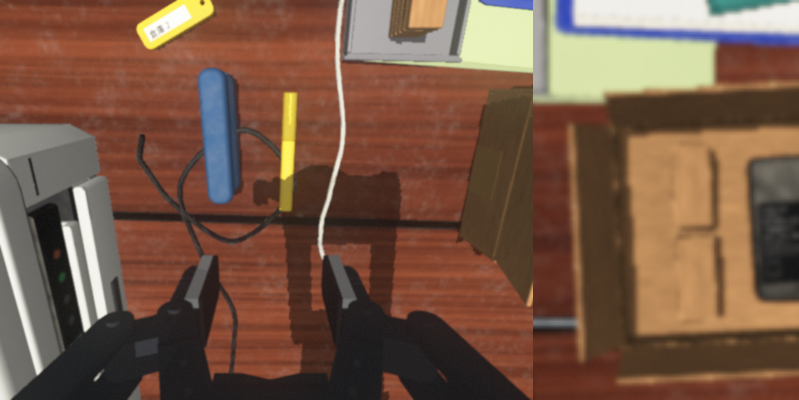

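The charger is in the carton at (780,230) in the composite. The highlighter is now at (289,152) and looks slightly turned; the stapler is at (217,136). I'll measure both again.

```bash
python3 - <<'E'
from w import *
f=load("w3");s=640/533
rect(f,"hl",[(284,93),(297,92),(292,211),(280,211)],.013,s)
rect(f,"stapler",[(200,70),(225,70),(231,200),(209,203)],.048,s)
E
```

```text
hl [0.4762 0.1236] w 0.013093015807108995 l 0.1250065047313132 yaw of x axis 0.6137698315065481
stapler [0.495  0.1928] w 0.021847627620019582 l 0.1205978223228761 yaw of x axis 1.9376635343610769
```

>>> send_rows(plan=[[[0, 0, 0, 0.0396, 0, 0, 0.05], [0, 0, 0, 0, -0.0488, 0.0, 0.05], [0, 0, 0, 0, 0, 0.04, 0.05], [0, 0, 0, 0, 0, 0.04, 0.05], [0, 0, 0, 0, 0, 0.04, 0.05], [0, 0, 0, 0, 0, 0.04, 0.05], [0, 0, 0, 0, 0, 0.025, 0.05], [0, 0, 0, 0, 0, 0.008, 0.05], [0, 0, 0, 0, 0, 0, 0.05], [0, 0, 0, 0, 0, 0, 0.05]]])

```text
time_s: 17.45
position: [0.4964, 0.1915, 0.0341]
eef_rot: [-180.0, -0.1, 1.8]
contact_force: [-0.8, -0.7, -0.2]
width: 0.05
finger_force: 0.0
```

>>> send_rows(plan=[[[0, 0, 0, 0, 0, 0, 0.0], [0, 0, 0, 0, 0, 0, 0.0], [0, 0, 0, 0, 0, 0, 0.0], [0, 0, 0, 0, 0, 0, 0.0], [0, 0, 0, 0, 0, 0, 0.0], [0, 0, 0, 0, 0, 0, 0.0], [0, 0, 0, 0, 0, 0, 0.0], [0, 0, 0, 0, 0, -0.005, 0.0], [0, 0, 0, 0, 0, -0.01, 0.0], [0, 0, 0, 0, 0, 0, 0.0]]])

```text
time_s: 18.45
position: [0.4962, 0.1915, 0.0494]
eef_rot: [-180.0, -0.1, 1.8]
contact_force: [0.2, -0.1, -1.6]
width: 0.0248
finger_force: 39.5
```

>>> send_rows(plan=[[[0, 0, 0, 0, 0, -0.04, 0], [0, 0, 0, 0, 0, -0.04, 0], [0, 0, 0, 0, 0, -0.04, 0], [0, 0, 0, 0, 0, -0.04, 0], [0, 0, 0, 0, 0, -0.04, 0], [0, 0, 0, -0.0035, 0.0455, 0, 0], [0, 0, 0, -0.0035, 0.0455, 0, 0], [0, 0, 0, -0.0035, 0.0455, 0, 0], [0, 0, 0, -0.0035, 0.0455, 0, 0], [0, 0, 0, -0.0035, 0.0455, 0, 0]]])

```text
time_s: 19.45
position: [0.4843, -0.0382, 0.2479]
eef_rot: [180.0, -0.0, 1.8]
contact_force: [1.4, 0.5, -1.5]
width: 0.0248
finger_force: 40.0
```

>>> send_rows(plan=[[[0, 0, 0, -0.0035, 0.0455, 0, 0], [0, 0, 0, -0.0035, 0.0455, 0, 0], [0, 0, 0, -0.0035, 0.0455, 0, 0], [0, 0, 0, -0.0035, 0.0455, 0, 0], [0, 0, 0, -0.0035, 0.0455, 0, 0], [0, 0, 0, -0.0035, 0.0455, 0, 0], [0, 0, 0, 0, 0, 0.03, 0], [0, 0, 0, 0, 0, 0.04, 0], [0, 0, 0, 0, 0, 0.03, 0], [0, 0, 0, 0, 0, 0, 0]]])

```text
time_s: 20.45
position: [0.4697, -0.3076, 0.1428]
eef_rot: [-179.6, 0.4, 1.8]
contact_force: [-0.7, -0.2, -2.4]
width: 0.0251
finger_force: 40.1
```

>>> send_rows(plan=[[[0, 0, 0, 0, 0, 0, 0], [0, 0, 0, 0.002, 0, 0.02, 0], [0, 0, 0, 0, 0, 0.03, 0], [0, 0, 0, 0, 0, 0.025, 0], [0, 0, 0, 0, 0, 0.015, 0], [0, 0, 0, 0, 0, 0, 0], [0, 0, 0, 0, 0, 0, 0], [0, 0, 0, 0, 0, 0, 0], [0, 0, 0, 0, 0, 0, 0], [0, 0, 0, 0, 0, 0, 0]]])

```text
time_s: 21.45
position: [0.4751, -0.3106, 0.0588]
eef_rot: [179.9, -0.1, 1.8]
contact_force: [0.8, 0.0, -2.1]
width: 0.0246
finger_force: 40.1
```

>>> send_rows(plan=[[[0, 0, 0, 0, 0, 0.012, 0], [0, 0, 0, 0, 0, 0.0075, 0], [0, 0, 0, 0, 0, 0, 0], [0, 0, 0, 0, 0, 0, 0], [0, 0, 0, 0, 0, 0, 0], [0, 0, 0, 0, 0, 0, 0.045], [0, 0, 0, 0, 0, 0, 0.045], [0, 0, 0, 0, 0, 0, 0.045], [0, 0, 0, 0, 0, 0, 0.045], [0, 0, 0, 0, 0, 0, 0.045]]])

```text
time_s: 22.45
position: [0.4745, -0.3101, 0.0381]
eef_rot: [-180.0, 0.0, 1.8]
contact_force: [-0.1, 0.3, 0.6]
width: 0.0454
finger_force: 0.0
```

>>> send_rows(plan=[[[0, 0, 0, 0, 0, -0.036, 0.045], [0, 0, 0, 0, 0, -0.04, 0.045], [0, 0, 0, 0, 0, -0.04, 0.045], [0, 0, 0, 0, 0, -0.04, 0.045], [0, 0, 0, 0, 0, -0.03, 0.045], [0, 0, 0, 0, -0.045, 0, 0.045], [0, 0, 0, 0, -0.045, 0, 0.045], [0, 0, 0, 0, -0.045, 0, 0.045], [0, 0, 0, 0, -0.045, 0, 0.045], [0, 0, 0, 0, -0.045, 0, 0.045]]])

```text
time_s: 23.45
position: [0.467, -0.0836, 0.2244]
eef_rot: [180.0, -0.0, 1.8]
contact_force: [0.4, 0.6, 1.2]
width: 0.045
finger_force: 0.0
```

>>> send_rows(plan=[[[0, 0, 0, 0, -0.045, 0, 0.045], [0, 0, 0, 0, -0.045, 0, 0.045], [0, 0, 0, 0, -0.045, 0, 0.045], [0, 0, 0, 0, -0.045, 0, 0.045], [0, 0, 0, -0.01, -0.028, 0, 0.045], [0, 0, 0, 0, 0, 0, 0.045], [0, 0, 0, 0, 0, 0, 0.045], [0, 0, 0, 0, 0, 0, 0.045], [0, 0, 0, 0, 0, 0, 0.045], [0, 0, 0, 0, 0, 0, 0.045]]])

```text
time_s: 24.45
position: [0.4512, 0.1214, 0.2243]
eef_rot: [180.0, 0.0, 1.7]
contact_force: [0.7, -0.5, -0.2]
width: 0.0448
finger_force: 0.0
```

```bash
python3 - <<'E'
from h import *
from rig import ctrl
g=grab(ctrl,"wrist","w4");t=grab(ctrl,"top","t4")
s=ctrl.sense();print(s["position"],s["eef_rot"])
cv2.imwrite("pics/m4.png",np.hstack([cv2.resize(g["image"],(400,300)),cv2.resize(t["image"][210:340,290:463],(400,300))]))
E
```

```text
[0.45107231 0.12167733 0.22428451] [-1.79999121e+02 -9.46956469e-05  1.73960779e+00]
```

View pics/m4.png

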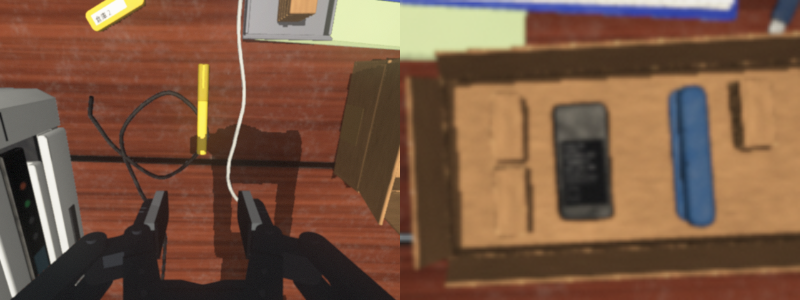

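The charger and stapler stand in the carton, at (582,160) and (690,155) in the composite. The highlighter is on the desk at (203,110).

```bash
python3 - <<'E'
from w import *
f=load("w4")
rect(f,"hl",[(198,65),(209,64),(207,154),(197,154)],.013,1.6)
t=load("t4");u=400/173;v=300/130
for n,l,z in(("charger",[(554,107),(604,101),(612,215),(562,219)],.033),("stapler",[(673,91),(703,86),(713,222),(689,225)],.053)):
    p=[(290+(a-400)/u,210+b/v) for a,b in l];rect(t,n,p,z,1)
E
```

```text
hl [0.4763 0.1233] w 0.014510733883315025 l 0.12370469144102818 yaw of x axis 0.7315754492770465
charger [ 0.4681 -0.2096] w 0.04584876418689297 l 0.10330495609071835 yaw of x axis 2.6095019081281015
stapler [ 0.4713 -0.3072] w 0.02424694918678322 l 0.12068901926940233 yaw of x axis 3.6694557899571576
```

>>> send_rows(plan=[[[0, 0, 0, 0.025, -0.0005, 0, 0.04], [0, 0, 0, 0, 0, 0.03, 0.04], [0, 0, 0, 0, 0, 0.04, 0.04], [0, 0, 0, 0, 0, 0.04, 0.04], [0, 0, 0, 0, 0, 0.04, 0.04], [0, 0, 0, 0, 0, 0.035, 0.04], [0, 0, 0, 0, 0, 0.015, 0.04], [0, 0, 0, 0, 0, 0.008, 0.04], [0, 0, 0, 0, 0, 0, 0.04], [0, 0, 0, 0, 0, 0, 0.04]]], grip_force=20)

```text
time_s: 25.55
position: [0.4767, 0.1236, 0.0171]
eef_rot: [180.0, -0.1, 1.8]
contact_force: [0.5, 0.4, -0.7]
width: 0.0397
finger_force: 0.0
```

>>> send_rows(plan=[[[0, 0, 0, 0, 0, 0, 0.0], [0, 0, 0, 0, 0, 0, 0.0], [0, 0, 0, 0, 0, 0, 0.0], [0, 0, 0, 0, 0, 0, 0.0], [0, 0, 0, 0, 0, 0, 0.0], [0, 0, 0, 0, 0, 0, 0.0], [0, 0, 0, 0, 0, 0, 0.0], [0, 0, 0, 0, 0, -0.005, 0.0], [0, 0, 0, 0, 0, -0.01, 0.0], [0, 0, 0, 0, 0, 0, 0.0]]])

```text
time_s: 26.55
position: [0.4769, 0.1237, 0.0329]
eef_rot: [180.0, -0.2, 1.8]
contact_force: [0.4, 0.3, 0.6]
width: 0.0143
finger_force: 19.7
```

Gripped at 14 mm opening. I'll lift it and carry it over the carton.

>>> send_rows(plan=[[[0, 0, 0, 0, 0, -0.04, 0], [0, 0, 0, 0, 0, -0.04, 0], [0, 0, 0, 0, 0, -0.04, 0], [0, 0, 0, 0, 0, -0.04, 0], [0, 0, 0, 0, 0, -0.03, 0], [0, 0, 0, -0.002, 0.0428, 0, 0], [0, 0, 0, -0.002, 0.0428, 0, 0], [0, 0, 0, -0.002, 0.0428, 0, 0], [0, 0, 0, -0.002, 0.0428, 0, 0], [0, 0, 0, -0.002, 0.0428, 0, 0]]])

```text
time_s: 27.55
position: [0.4723, -0.0921, 0.2216]
eef_rot: [180.0, -0.0, 1.8]
contact_force: [1.2, 0.3, -0.4]
width: 0.0143
finger_force: 19.7
```

>>> send_rows(plan=[[[0, 0, 0, -0.002, 0.0428, 0, 0], [0, 0, 0, -0.002, 0.0428, 0, 0], [0, 0, 0, -0.002, 0.0428, 0, 0], [0, 0, 0, -0.002, 0.0428, 0, 0], [0, 0, 0, 0, 0, 0, 0], [0, 0, 0, 0, 0, 0.04, 0], [0, 0, 0, 0, 0, 0.04, 0], [0, 0, 0, 0, 0, 0.04, 0], [0, 0, 0, 0, 0, 0, 0], [0, 0, 0, 0, 0, 0, 0]]])

```text
time_s: 28.55
position: [0.47, -0.2612, 0.1015]
eef_rot: [-179.9, 0.1, 1.8]
contact_force: [0.1, -0.7, -0.3]
width: 0.0139
finger_force: 19.8
```

>>> send_rows(plan=[[[0, 0, 0, 0, 0, 0.03, 0], [0, 0, 0, 0, 0, 0.025, 0], [0, 0, 0, 0, 0, 0.015, 0], [0, 0, 0, 0, 0, 0.009, 0], [0, 0, 0, 0, 0, 0, 0], [0, 0, 0, 0, 0, 0, 0], [0, 0, 0, 0, 0, 0, 0.021], [0, 0, 0, 0, 0, 0, 0.021], [0, 0, 0, 0, 0, 0, 0.021], [0, 0, 0, 0, 0, 0, 0.021]]])

```text
time_s: 29.55
position: [0.4701, -0.262, 0.0225]
eef_rot: [180.0, -0.0, 1.8]
contact_force: [0.3, -0.1, -0.1]
width: 0.0211
finger_force: 0.0
```

>>> send_rows(plan=[[[0, 0, 0, 0, 0, -0.02, 0.021], [0, 0, 0, 0, 0, -0.03, 0.021], [0, 0, 0, 0, 0, -0.045, 0.021], [0, 0, 0, 0, 0, -0.045, 0.0], [0, 0, 0, 0, 0, -0.045, 0.0], [0, 0, 0, -0.04, 0, -0.045, 0.0], [0, 0, 0, -0.04, 0, 0, 0.0], [0, 0, 0, -0.04, 0, 0, 0.0], [0, 0, 0, 0, 0, 0, 0.0], [0, 0, 0, 0, 0, 0, 0.0]]])

```text
time_s: 30.55
position: [0.3566, -0.2658, 0.2451]
eef_rot: [180.0, -0.1, 1.7]
contact_force: [0.9, -0.5, 0.9]
width: 0.0003
finger_force: 0.0
```

```bash
python3 - <<'E'
from h import *
from rig import ctrl
g=grab(ctrl,"wrist","w5");t=grab(ctrl,"top","t5");s5=grab(ctrl,"scene","s5")
s=ctrl.sense();print(s["position"],s["eef_rot"])
cv2.imwrite("pics/m5.png",np.hstack([cv2.resize(g["image"],(400,300)),cv2.resize(s5["image"][180:430,180:513],(400,300))]))
E
```

```text
[ 0.35766766 -0.26565195  0.2447638 ] [ 1.79992836e+02 -2.21973754e-02  1.85217696e+00]
```

View pics/m5.png

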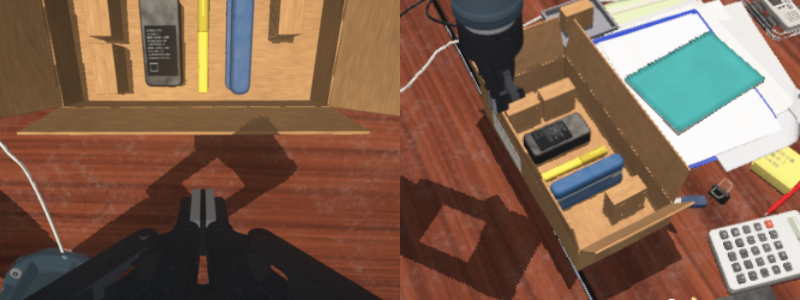

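All three pieces lie in the carton, the highlighter at (205,45) between the charger and the stapler in the wrist half. All flaps are still open. Next is the left end flap, pushed over from outside with closed fingers.

>>> send_rows(plan=[[[0, 0, 0, 0.0165, -0.0346, 0, 0], [0, 0, 0, 0.0165, -0.0346, 0, 0], [0, 0, 0, 0.0165, -0.0346, 0, 0], [0, 0, 0, 0.0165, -0.0346, 0, 0], [0, 0, 0, 0.0165, -0.0346, 0, 0], [0, 0, 0, 0.0165, -0.0346, 0, 0], [0, 0, 0, 0.0165, -0.0346, 0, 0], [0, 0, 0, 0, 0, 0.04, 0], [0, 0, 0, 0, 0, 0.04, 0], [0, 0, 0, 0, 0, 0.04, 0]]])

```text
time_s: 31.7
position: [0.4656, -0.0185, 0.1233]
eef_rot: [180.0, -0.0, 2.0]
contact_force: [0.2, 0.2, -0.6]
width: 0.0002
finger_force: 0.0
```

>>> send_rows(plan=[[[0, 0, 0, 0, 0.01, 0, 0], [0, 0, 0, 0, 0.015, 0, 0], [0, 0, 0, 0, 0.015, 0, 0], [0, 0, 0, 0, 0.0085, -0.0105, 0], [0, 0, 0, 0, 0.0103, 0.0015, 0], [0, 0, 0, 0, 0.0103, 0.0015, 0], [0, 0, 0, 0, 0.0095, 0.005, 0], [0, 0, 0, 0, 0.009, 0.005, 0], [0, 0, 0, 0, 0.0139, 0.0156, 0], [0, 0, 0, 0, 0, 0, 0]]])

```text
time_s: 32.7
position: [0.4665, -0.1219, 0.1046]
eef_rot: [-179.9, 0.2, 1.7]
contact_force: [-0.2, 0.8, 0.4]
width: 0.0003
finger_force: 0.0
```

>>> send_rows(plan=[[[0, 0, 0, 0, 0.0065, 0.014, 0], [0, 0, 0, 0, 0.002, 0.0105, 0], [0, 0, 0, 0, 0, 0.004, 0], [0, 0, 0, 0, 0, 0, 0], [0, 0, 0, 0, 0, 0, 0], [0, 0, 0, 0, 0, 0, 0], [0, 0, 0, 0, 0, 0, 0], [0, 0, 0, 0, 0, 0, 0], [0, 0, 0, 0, 0, 0, 0], [0, 0, 0, 0, 0, 0, 0]]])

```text
time_s: 33.7
position: [0.4682, -0.1297, 0.0781]
eef_rot: [180.0, -0.0, 1.8]
contact_force: [0.2, 0.5, 0.4]
width: 0.0003
finger_force: 0.0
```

>>> send_rows(plan=[[[0, 0, 0, 0, 0, -0.03, 0], [0, 0, 0, 0, 0, -0.04, 0], [0, 0, 0, 0, 0, -0.04, 0], [0, 0, 0, 0, 0.0447, 0, 0], [0, 0, 0, 0, 0.0447, 0, 0], [0, 0, 0, 0, 0.0447, 0, 0], [0, 0, 0, 0, 0.0447, 0, 0], [0, 0, 0, 0, 0.0447, 0, 0], [0, 0, 0, 0, 0.0447, 0, 0], [0, 0, 0, 0, 0.0447, 0, 0]]])

```text
time_s: 34.7
position: [0.4778, -0.4443, 0.1879]
eef_rot: [-180.0, 0.0, 1.8]
contact_force: [0.3, -0.2, 0.4]
width: 0.0005
finger_force: 0.0
```

>>> send_rows(plan=[[[0, 0, 0, 0, 0.0447, 0, 0], [0, 0, 0, 0, 0, 0, 0], [0, 0, 0, 0, 0, 0.03, 0], [0, 0, 0, 0, 0, 0.033, 0], [0, 0, 0, 0, 0, 0, 0], [0, 0, 0, 0, -0.01, 0, 0], [0, 0, 0, 0, -0.015, 0, 0], [0, 0, 0, 0, 0, 0, 0], [0, 0, 0, 0, 0, 0, 0], [0, 0, 0, 0, 0, 0, 0]]])

```text
time_s: 35.7
position: [0.4793, -0.4628, 0.1266]
eef_rot: [179.9, -0.1, 1.8]
contact_force: [0.3, 0.0, -0.4]
width: 0.0002
finger_force: 0.0
```

>>> send_rows(plan=[[[0, 0, 0, 0, -0.0115, -0.004, 0], [0, 0, 0, 0, -0.0115, -0.0055, 0], [0, 0, 0, 0, -0.0103, 0.0015, 0], [0, 0, 0, 0, -0.0103, 0.0015, 0], [0, 0, 0, 0, -0.0095, 0.005, 0], [0, 0, 0, 0, -0.009, 0.005, 0], [0, 0, 0, 0, -0.007, 0.0078, 0], [0, 0, 0, 0, -0.007, 0.0078, 0], [0, 0, 0, 0, 0, 0, 0], [0, 0, 0, 0, 0, 0, 0]]])

```text
time_s: 36.7
position: [0.4761, -0.3858, 0.1053]
eef_rot: [-179.9, 0.0, 1.8]
contact_force: [-0.8, -0.4, 0.4]
width: -0.0
finger_force: 0.0
```

>>> send_rows(plan=[[[0, 0, 0, 0, -0.0065, 0.014, 0], [0, 0, 0, 0, -0.002, 0.0105, 0], [0, 0, 0, 0, 0, 0.004, 0], [0, 0, 0, 0, 0, 0, 0], [0, 0, 0, 0, 0, 0, 0], [0, 0, 0, 0, 0, 0, 0], [0, 0, 0, 0, 0, 0, 0], [0, 0, 0, 0, 0, 0, 0], [0, 0, 0, 0, 0, 0, 0], [0, 0, 0, 0, 0, 0, 0]]])

```text
time_s: 37.7
position: [0.4756, -0.3768, 0.0772]
eef_rot: [-179.9, 0.1, 1.8]
contact_force: [-2.4, 3.7, 5.6]
width: -0.0003
finger_force: 3.2
```

>>> send_rows(plan=[[[0, 0, 0, 0, 0, -0.03, 0], [0, 0, 0, 0, 0, -0.04, 0], [0, 0, 0, 0, 0, -0.045, 0], [0, 0, 0, -0.0355, -0.0304, 0, 0], [0, 0, 0, -0.0355, -0.0304, 0, 0], [0, 0, 0, -0.0355, -0.0304, 0, 0], [0, 0, 0, -0.0355, -0.0304, 0, 0], [0, 0, 0, 0, 0, 0, 0], [0, 0, 0, 0, 0, 0, 0], [0, 0, 0, 0, 0, 0, 0]]])

```text
time_s: 38.7
position: [0.331, -0.2616, 0.1929]
eef_rot: [179.9, -0.1, 1.8]
contact_force: [-0.4, -0.2, -0.0]
width: -0.0001
finger_force: 0.0
```

```bash
python3 - <<'E'
from h import *
from rig import ctrl
s5=grab(ctrl,"scene","s6");t=grab(ctrl,"top","t6")
s=ctrl.sense();print(s["position"],s["eef_rot"],s["contact_force"])
cv2.imwrite("pics/m6.png",np.hstack([cv2.resize(t["image"][200:350,280:520],(480,300)),cv2.resize(s5["image"][180:430,200:466],(320,300))]))
E
```

```text
[ 0.33103891 -0.26158678  0.19270959] [ 1.79969690e+02 -2.22444441e-02  1.82358721e+00] [ 0.73950686 -0.21748782  0.49511235]
```

View pics/m6.png

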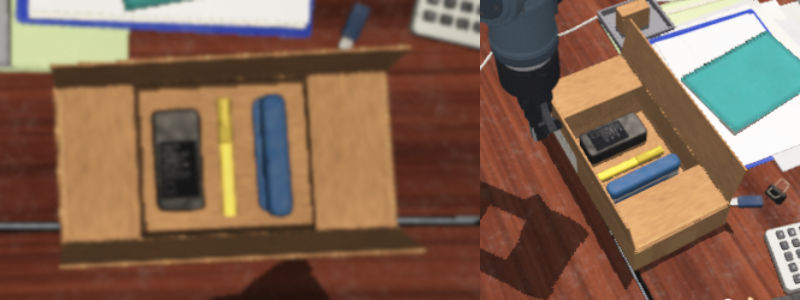

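Both end flaps lie flat and the long flaps are open. Next is the near long flap.

>>> send_rows(plan=[[[0, 0, 0, 0, 0, 0.034, 0], [0, 0, 0, 0, 0, 0.03, 0], [0, 0, 0, 0, 0, 0, 0], [0, 0, 0, 0.015, 0, 0, 0], [0, 0, 0, 0.015, 0, 0, 0], [0, 0, 0, 0.017, 0, -0.0105, 0], [0, 0, 0, 0.0103, 0, 0.0015, 0], [0, 0, 0, 0.0103, 0, 0.0015, 0], [0, 0, 0, 0.0095, 0, 0.005, 0], [0, 0, 0, 0.009, 0, 0.005, 0]]])

```text
time_s: 39.8
position: [0.4169, -0.2577, 0.1254]
eef_rot: [-180.0, 0.0, 1.8]
contact_force: [-0.5, 0.3, -0.2]
width: 0.0003
finger_force: 0.3
```

>>> send_rows(plan=[[[0, 0, 0, 0.007, 0, 0.0078, 0], [0, 0, 0, 0.007, 0, 0.0078, 0], [0, 0, 0, 0.0065, 0, 0.014, 0], [0, 0, 0, 0.002, 0, 0.0105, 0], [0, 0, 0, 0, 0, 0.0045, 0], [0, 0, 0, 0, 0, 0, 0], [0, 0, 0, 0, 0, 0, 0], [0, 0, 0, 0, 0, 0, 0], [0, 0, 0, 0, 0, 0, 0], [0, 0, 0, 0, 0, 0, 0]]])

```text
time_s: 40.8
position: [0.4387, -0.257, 0.0813]
eef_rot: [-180.0, 0.0, 1.8]
contact_force: [-0.7, 2.2, 3.1]
width: 0.0004
finger_force: 1.2
```

>>> send_rows(plan=[[[0, 0, 0, 0, 0, -0.034, 0], [0, 0, 0, 0, 0, -0.04, 0], [0, 0, 0, 0, 0, -0.04, 0], [0, 0, 0, 0.0345, 0, 0, 0], [0, 0, 0, 0.0345, 0, 0, 0], [0, 0, 0, 0.0345, 0, 0, 0], [0, 0, 0, 0.0345, 0, 0, 0], [0, 0, 0, 0.034, 0, 0, 0], [0, 0, 0, 0, 0, 0, 0], [0, 0, 0, 0, 0, 0, 0]]])

```text
time_s: 41.8
position: [0.6105, -0.2515, 0.1942]
eef_rot: [-180.0, 0.1, 1.9]
contact_force: [-1.1, -0.8, 0.7]
width: -0.0003
finger_force: 0.0
```

>>> send_rows(plan=[[[0, 0, 0, 0, 0, 0.034, 0], [0, 0, 0, 0, 0, 0.032, 0], [0, 0, 0, 0, 0, 0, 0], [0, 0, 0, -0.015, 0, 0, 0], [0, 0, 0, -0.015, 0, 0, 0], [0, 0, 0, -0.0165, 0, -0.0105, 0], [0, 0, 0, -0.0103, 0, 0.0015, 0], [0, 0, 0, -0.0103, 0, 0.0015, 0], [0, 0, 0, -0.0095, 0, 0.005, 0], [0, 0, 0, -0.009, 0, 0.005, 0]]])

```text
time_s: 42.8
position: [0.5244, -0.2545, 0.1266]
eef_rot: [180.0, -0.0, 1.8]
contact_force: [0.7, 0.3, -0.3]
width: 0.0
finger_force: 0.3
```

>>> send_rows(plan=[[[0, 0, 0, -0.007, 0, 0.0078, 0], [0, 0, 0, -0.007, 0, 0.0078, 0], [0, 0, 0, -0.0065, 0, 0.014, 0], [0, 0, 0, -0.002, 0, 0.0105, 0], [0, 0, 0, 0, 0, 0.0045, 0], [0, 0, 0, 0, 0, 0, 0], [0, 0, 0, 0, 0, 0, 0], [0, 0, 0, 0, 0, 0, 0], [0, 0, 0, 0, 0, 0, 0], [0, 0, 0, 0, 0, 0, 0]]])

```text
time_s: 43.8
position: [0.5027, -0.2551, 0.0822]
eef_rot: [180.0, -0.0, 1.8]
contact_force: [-1.1, 0.4, -0.3]
width: 0.0
finger_force: 0.0
```

>>> send_rows(plan=[[[0, 0, 0, 0, 0, 0.001, 0], [0, 0, 0, 0, 0, 0, 0], [0, 0, 0, 0, 0, -0.035, 0], [0, 0, 0, 0, 0, -0.045, 0], [0, 0, 0, 0, 0, -0.045, 0], [0, 0, 0, -0.045, 0, -0.03, 0], [0, 0, 0, -0.045, 0.0, 0, 0], [0, 0, 0, -0.045, 0.0, 0, 0], [0, 0, 0, -0.045, 0, 0, 0], [0, 0, 0, 0, 0, 0, 0]]])

```text
time_s: 44.8
position: [0.3224, -0.2601, 0.2335]
eef_rot: [-180.0, 0.1, 1.6]
contact_force: [-0.0, -0.2, -0.1]
width: -0.0
finger_force: 0.0
```

```bash
python3 - <<'E'
from h import *
from rig import ctrl
s5=grab(ctrl,"scene","s7");t=grab(ctrl,"top","t7")
s=ctrl.sense();print(s["position"],s["contact_force"])
cv2.imwrite("pics/m7.png",np.hstack([cv2.resize(t["image"][170:350,220:508],(480,300)),cv2.resize(s5["image"][180:430,200:466],(320,300))]))
E
```

```text
[ 0.32567994 -0.2610365   0.23439089] [ 0.24318073  0.38295604 -0.22586727]
```

View pics/m7.png

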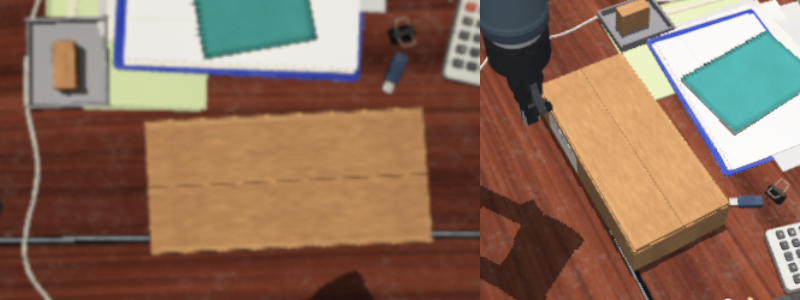

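The picture shows the carton closed flat, with its seam at (288,181). The block is in the tray at (64,66), and the notebook, stick and clip are where they were. I'm handing in the job.

```bash
python3 -c "
from rig import ctrl
print(ctrl.finish_job())"
```

```text
the job is handed in; nothing more can be done
None
```

The loose block (near right, spot_a) is in the tray. The charger, stapler and highlighter are in the carton, which is closed with the end flaps first and the long flaps last. The job is handed in at about 45 s; no verdict came back.

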